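# Hold the photometer's filter selector at the third stop on a seated check standard

## Task

Take the tall-capped check standard from the rack and seat it fully home in the photometer's sample well, cap flush on the deck, and let go of it. Then turn the filter selector clockwise from the dark stop, counting three clicks, and keep holding it there for the reading: it is spring-loaded and runs back to dark when released, so finish while still gripping the knob at the third click. Leave the blanks, the jar and the flask undisturbed.

Things in the scene. Friction and masses are not known exactly. Their poses are not given: they have to be found in the camera images.
- standard_mid (a point): the check standard: a solid glass rod 24 mm in diameter and 50 mm long (foot bevelled 2.5 mm) under a tall black cap 34 mm in diameter and 36 mm high; 86 mm in all, 90 g or so. It stands upright, cap up, in one of the rack's three holes, 22 mm deep. This point is on its axis, half-way up: 43 mm above the foot, 7 mm below the cap's lower edge. z is up along it
- blank_a: a shorter blank in the rack: the same glass rod under a low black cap, 31 mm in diameter and 13 mm high (63 mm in all); origin at the centre of its foot. To be left alone
- blank_b: a second blank just like it; origin at the centre of its foot. To be left alone
- rack: fixed white block, 170 mm (its x) by 56 mm (its y), 32 mm high, with three holes on its long centre line at x = -55, 0 and 55 mm that hold the standard and the blanks in any order; origin at the centre of its underside
- photometer: fixed white bench photometer, 220 mm (its x) by 210 mm (its y); origin at the centre of its underside. Its -x side is a low panel with display and keys that slopes up to the flat deck, which is 85 mm high from x = -35 mm to x = 110 mm. The deck carries the sample well (at x 35, y 52 mm) and the filter selector (at x 35, y -52 mm)
- well (a point): centre of the mouth of the sample well, level with the deck: a plain round hole 26.5 mm in diameter, 58 mm deep, with a 1 mm bevel. The standard's rod goes in and its cap comes to rest on the deck round the mouth, its centre point then 7 mm below this point
- selector_grip (a point): the filter selector, a black bar knob that turns about a vertical axis; this point is on the axis, 33 mm above the deck, 10 mm below the knob's top. The bar is 44 mm long (along x of this point), 14 mm wide (along y) and 34 mm high, on a round foot 44 mm across and 8 mm high; white line on the pointer end (+x of this point). Round it lies a flat dial plate 76 mm across with a bar mark at the dark stop and a dot at each of the five filter stops
- selector (a joint): angle of the filter selector in rad: 0 at the dark stop, where it rests and hits a hard stop; grows clockwise as seen from above. Clicks (detents) every 24 degrees, 0.419 rad: the third click is at 1.257, the fifth and last at 2.094. A spring drives it back to 0 from everywhere when released; together with the detents it resists with about 0.02 to 0.2 N m, most just past each click and least just before the next
- jar: white reagent jar, 68 mm in diameter, 105 mm high, standing on the bench; origin at the centre of its underside. To be left alone
- flask: empty conical flask, 78 mm in diameter at the foot, 112 mm high, standing on the bench; origin at the centre of its underside. To be left alone
Things that resemble listed ones, but are neither listed nor needed, are in the scene too. Leave any blue or green look-alike of the part that bears standard_mid alone.

How it is judged:
By the outcome, as a careful person would: the job done as asked, in the order asked, and still so for the second after the job is handed in, while the arm keeps its last pose, push and grip.
It also fails if it takes over 58 s, if anything falls off the work surface, if the arm or the gripper's body presses on something with over 40 N, if the wrist force passes 120 N, or if a joint passes its speed limit or range.

## Robot

A 6-joint arm with a two-finger parallel gripper is mounted at the origin on the work surface. World frame = base frame: x ahead of the robot, y to its left, z up, the work surface at z = 0. Lengths are in m, angles in rad, forces in N, time in s.
With the tool pointing down it reaches from about 0.3 to 0.85 m from the base axis. Payload 5.4 kg.
Tool frame: the origin (TCP) lies at the very end of the fingers, on their centre line; the grasp point (between the pads) lies 19 mm behind it; z points along the fingers, y is the direction in which the jaws open and shut (so a half turn about z gives the same grasp; the last joint's range is limited). The gripper opens to 85 mm and grips with 20 to 120 N. Pads are 22 mm wide; open, the fingers measure 114 mm over their backs; the gripper's body (76 mm by 85 mm) begins 54 mm behind the grasp point. The pads swing forward as they close: fully open they stand 13 mm farther back than shut.
Start: joints at [0.929, 0.158, 1.597, -0, 1.386, -0.21], TCP at [0.241, 0.522, 0.231] pointing down, gripper open.
Joint ranges: [-2.91, 2.91], [-0.94, 2.29], [0.18, 2.7], [-1.29, 4.43], [0.17, 2.64], [-3, 3]. Speed limits (rad/s): [2.57, 2.57, 3.14, 3.14, 3.14, 3.14].

## Interface

Orientations are given as a unit quaternion [w, x, y, z].
In Python, from rig import read_state, grab_frame, finish_job, spot_in, mark_of gives the robot as it stands.
- The arm moves only by the tool send_rows, never from a script. Its argument "deltas" is a list of rows, each a list of 3 entries, a list of its own where there are three numbers: the shift along the world's x, y, z in m, then the turn about the world's z in rad, then the closure, from -1 (fully open) to 1 (shut). A call has exactly 10 rows; each row is the pose to reach, as a shift and turn from the pose measured when the call began; what a row does not reach only later rows make up. A row lasts 1/8 s, in which the tool goes at most 62.5 mm and 10.7 degrees, less where a joint would pass 70% of its speed; a pose out of reach is approached as far as the arm can. A call with a gripper value outside its range is refused whole. The fingers move at their own pace and stop on an object; "squeeze" is the grip in N (left out, the last holds). Time passes only in rows, so rows that repeat a pose let the fingers close, or fill a call up. It gives the time, the measured TCP pose, the force and the opening at its end, in the units of the state.
- read_state(): the state, without advancing time (a new reading comes with each control period).
- grab_frame(name): name is "scene" or "top"; returns a dict with "img" (420x560x3 uint8, blue, green, red), "z_map" (420x560 float32, m along the optical axis (not along the pixel's ray), 0 where there is no reading), "camera_matrix" (3x3 intrinsics, pixels), "R" (3x3) and "t" (3): a world point X has camera coordinates R X + t. Camera axes: x right, y down, z forward; pixel columns grow to the right and rows downward; lengths in m; the calibration is good to about 2 mm. A picture is of the moment at which its call begins.
- finish_job(): hands the job in, once; it reports no verdict.
Trained networks look in the newest picture that a camera, given by its name, has taken for a name from the list of things; names that differ only in an ending like _2 or _b are one class to them, and where a whole thing is asked for, a point or a joint stands for the part that bears it (a point fixed in the world has none). Each returns a list of dicts, best first, with "p" (0 to 1); they miss things now and then, are a little off and sometimes report something else, mostly with a low value. They report only what shows in the picture. A call takes as long as a camera call. They do not tell look-alikes from the thing itself.
- spot_in(target, camera): "rect" ([left, top, right, bottom] in pixels, round what is visible of it).
- mark_of(target, camera): "xy" ([column, row] in pixels: a listed point, or the origin of a listed thing).
The state is a dict: "time": time; "joints": joint angles; "qvel": joint speeds; "joint_efforts": joint torques, N m; "tool_pos": TCP position; "tool_rot": TCP orientation; "ft_force": force on the tool from outside, world axes, zero at the start; "wrist_torque": the same for the moment, N m; "finger_gap": finger opening in m.
Only numpy, scipy, OpenCV 4.12 (cv2) and the standard library are available. Lean on these libraries where they do the work, as an engineer would, in place of code of your own. Each camera call takes 0.05 s, during which the arm holds its last target.

## Working session

There is one attempt and no reset: what is moved stays moved. The work goes in short steps, Python scripts to look and compute and a tool call to move; the robot and the scene stay as the last step left them, time stands still between calls to the robot, and variables do not carry over. Pictures are saved under pics/ and viewed, and the job is handed in when it is done.

Besides the shell and the picture viewer there is one more tool, called after "Request:" in YAML: its name, and indented under it one key for each argument. send_rows: Moves the arm, as the interface text tells. Its arguments: {"type":"object","properties":{"deltas":{"type":"array","items":{"type":"array"}},"squeeze":{"type":"number"}},"required":["deltas"]}

```bash
mkdir -p pics; ls
cat > h.py <<'E'
import numpy as np, cv2
from rig import *
def back(f,u,v,z=None):
    K=np.array(f["camera_matrix"]);R=np.array(f["R"]);t=np.array(f["t"])
    d=R.T@np.linalg.inv(K)@np.array([u,v,1.]);c=-R.T@t
    if z is None:
        return c+d*f["z_map"][int(round(v)),int(round(u))]
    return c+d*(z-c[2])/d[2]
E
python3 - <<'E'
from h import *
for n in ["scene","top"]:
    f=grab_frame(n);cv2.imwrite(f"pics/{n}0.png",f["img"]);np.savez(f"{n}0.npz",**f)
    print(n,-np.array(f["R"]).T@f["t"], f["camera_matrix"][0][0])
    for k in ["standard_mid","blank_a","rack","photometer","well","selector_grip","jar","flask"]:
        print(k,[(np.round(d["xy"]).tolist(),round(d["p"],2)) for d in mark_of(k,n)][:5],[(np.round(d["rect"]).tolist(),round(d["p"],2)) for d in spot_in(k,n)][:5])
s=read_state();print(s)
E
```

```text
pics
scene [1.13481929 0.66394798 0.74477575] 441.59381709345513
standard_mid [([366.0, 247.0], 0.83), ([405.0, 291.0], 0.8), ([362.0, 280.0], 0.56)] [([357.0, 229.0, 375.0, 259.0], 0.87), ([357.0, 260.0, 372.0, 289.0], 0.78), ([397.0, 272.0, 418.0, 309.0], 0.68)]
blank_a [([320.0, 317.0], 0.8), ([339.0, 304.0], 0.54)] [([339.0, 279.0, 353.0, 300.0], 0.67), ([354.0, 260.0, 372.0, 289.0], 0.55), ([317.0, 290.0, 338.0, 316.0], 0.54)]
rack [([344.0, 304.0], 0.59), ([223.0, 183.0], 0.24)] [([306.0, 276.0, 382.0, 334.0], 0.91)]
photometer [([247.0, 228.0], 0.58)] [([190.0, 180.0, 305.0, 258.0], 0.92), ([318.0, 293.0, 336.0, 313.0], 0.66), ([398.0, 313.0, 444.0, 373.0], 0.26)]
well [([243.0, 213.0], 0.58)] [([188.0, 177.0, 299.0, 260.0], 0.76)]
selector_grip [([224.0, 182.0], 0.66)] [([216.0, 174.0, 232.0, 199.0], 0.78)]
jar [([413.0, 359.0], 0.68)] [([396.0, 311.0, 445.0, 376.0], 0.81)]
flask [([203.0, 178.0], 0.7)] [([193.0, 144.0, 217.0, 177.0], 0.95)]
top [0.27749761 0.05236279 1.49526643] 473.3596544789896
standard_mid [([163.0, 219.0], 0.7), ([196.0, 202.0], 0.69), ([212.0, 234.0], 0
[... 788 characters left out ...]
: 1.7, 'joints': array([ 9.28898057e-01,  1.58377214e-01,  1.59697757e+00,  2.69914648e-05,
        1.38619182e+00, -2.10118902e-01]), 'qvel': array([-1.29241034e-03,  6.54612587e-04,  7.03802944e-04, -3.35733032e-04,
       -9.24545846e-05, -1.53083603e-04]), 'joint_efforts': array([ 1.27271423e-04, -3.96005309e+01, -3.31693125e+01, -2.70634628e-04,
        6.51121081e-04,  2.74984967e-05]), 'tool_pos': array([0.24065131, 0.52221728, 0.23132321]), 'tool_rot': array([-2.56635786e-06,  2.14218963e-01,  9.76785665e-01,  2.64483458e-05]), 'ft_force': array([-0.88916668,  0.40991459, -0.31677087]), 'wrist_torque': array([ 0.05417911,  0.02744702, -0.04145211]), 'finger_gap': 0.08526173542971038}
```

Run:
```python
import cv2,numpy as np
a=cv2.imread("pics/scene0.png");b=cv2.imread("pics/top0.png")
cv2.imwrite("pics/s_crop.png",cv2.resize(a[130:390,170:460],None,fx=2.3,fy=2.3,interpolation=cv2.INTER_CUBIC)[:600])
cv2.imwrite("pics/t_crop.png",cv2.resize(b[140:270,110:430],None,fx=2.5,fy=2.5,interpolation=cv2.INTER_CUBIC))
```

```text
(no output)
```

View pics/s_crop.png

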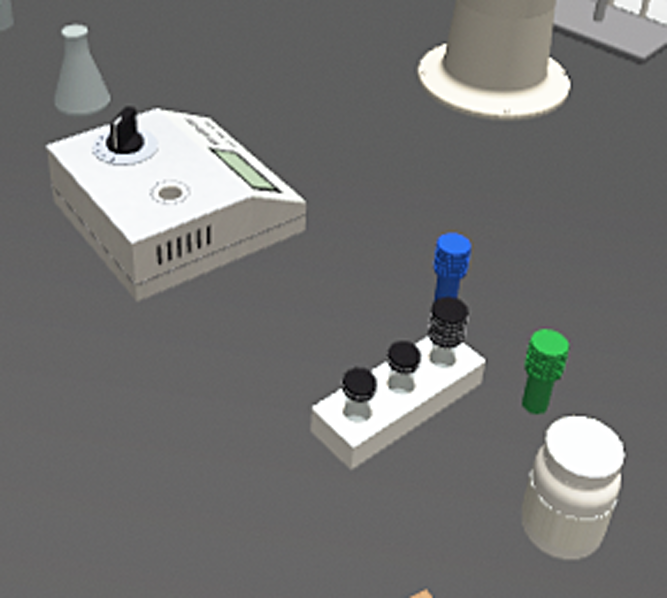

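View pics/t_crop.png

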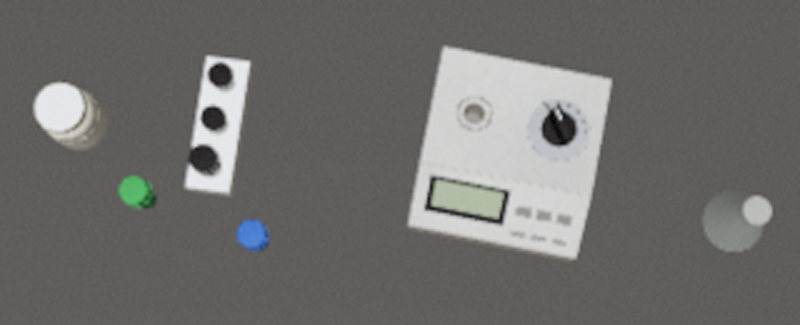

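View pics/scene0.png

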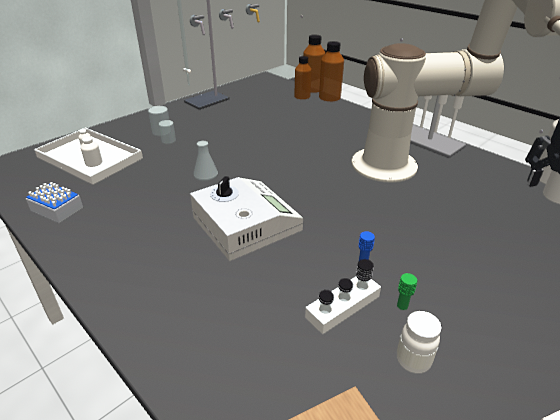

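```bash
cat > pc.py <<'E'
from h import *
def cloud(f):
    K=np.array(f["camera_matrix"]);R=np.array(f["R"]);t=np.array(f["t"]);z=f["z_map"]
    v,u=np.mgrid[0:z.shape[0],0:z.shape[1]]
    d=np.stack([u,v,np.ones_like(u)],-1)@np.linalg.inv(K).T*z[...,None]
    return (d-t)@R
E
python3 - <<'E'
from pc import *
F={n:dict(np.load(n+"0.npz")) for n in("scene","top")}
for n,f in F.items():
    P=cloud(f);im=f["img"].astype(int);dark=im.max(2)<60
    x0,y0,x1,y1=(300,220,425,340) if n=="scene" else (175,155,216,222)
    Q=P[y0:y1,x0:x1].reshape(-1,3);D=dark[y0:y1,x0:x1].ravel()
    for lo,hi in((.088,.104),(.066,.08)):
        m=D&(Q[:,2]>lo)&(Q[:,2]<hi);q=Q[m]
        if len(q)==0: print(n,lo,'none');continue
        lab=[]
        while len(q):
            s=np.linalg.norm(q[:,:2]-np.median(q[:1,:2],0),axis=1)<.036
            if s.sum()>4:print(n,lo,s.sum(),q[s].mean(0).round(4),q[s].min(0).round(4),q[s].max(0).round(4))
            q=q[~s]
    # rack top
    br=im.min(2)>120
    m=(br[y0:y1,x0:x1].ravel())&(abs(Q[:,2]-.032)<.006)
    r=cv2.minAreaRect((Q[m][:,:2]*1000).astype(np.float32));print(n,"rack",r,m.sum())
    x0,y0,x1,y1=(185,165,310,262) if n=="scene" else (268,150,362,255)
    Q=P[y0:y1,x0:x1].reshape(-1,3)
    m=(br[y0:y1,x0:x1].ravel())&(abs(Q[:,2]-.085)<.007)
    r=cv2.minAreaRect((Q[m][:,:2]*1000).astype(np.float32));print(n,"deck",r,m.sum(),np.median(Q[m][:,2]))
    print(cv2.boxPoints(r))
    K=D=None
    for zz in [.128]:
        m=(im[y0:y1,x0:x1].max(2).ravel()<70)&(abs(Q[:,2]-zz)<.008)
        if m.sum()>3: print(n,"knob top",cv2.minAreaRect((Q[m][:,:2]*1000).astype(np.float32)),Q[m].mean(0),m.sum())
f=F["top"]; 
print("caps top-cam", [back(f,110+c/2.5,140+r/2.5,z).round(4) for c,r,z in((203,157,.096),(213,118,.073),(220,74,.073),(474,113,.085),(559,127,.1))])
f=F["scene"]
s=lambda c,r,z:back(f,170+c/2.3,130+r/2.3,z).round(4)
print("scene",[s(*a) for a in((449,309,.096),(404,350,.073),(360,377,.073),(170,192,.085))])
E
python3 - <<'E'
import cv2
a=cv2.imread("pics/scene0.png");b=cv2.imread("pics/top0.png")
import numpy as np
A=cv2.resize(a[165:265,185:310],(750,600),interpolation=cv2.INTER_NEAREST)
B=cv2.resize(b[150:255,268:362],(537,600),interpolation=cv2.INTER_NEAREST)
C=cv2.resize(b[160:222,175:220],(435,600),interpolation=cv2.INTER_NEAREST)
cv2.imwrite("pics/ph_s.png",A);cv2.imwrite("pics/ph_t.png",B);cv2.imwrite("pics/rk_t.png",C)
cv2.imwrite("pics/rk_s.png",cv2.resize(a[220:340,300:425],None,fx=5,fy=5,interpolation=cv2.INTER_NEAREST))
E
```

```text
scene 0.088 152 [0.5246 0.3027 0.0955] [0.5069 0.2861 0.0882] [0.5394 0.3176 0.0997]
scene 0.066 68 [0.5449 0.3022 0.0729] [0.5158 0.2847 0.0669] [0.5712 0.3177 0.0798]
scene 0.066 105 [0.5819 0.2961 0.0727] [0.5707 0.2801 0.0665] [0.5925 0.3097 0.0767]
scene 0.066 142 [0.6334 0.289  0.0726] [0.617  0.2734 0.066 ] [0.6466 0.3026 0.0773]
scene rack ((557.9806518554688, 180.975341796875), (293.0713195800781, 173.70111083984375), 81.07190704345703) 1116
scene deck ((566.4730224609375, -75.74754333496094), (217.63633728027344, 163.09176635742188), 79.11961364746094) 2731 0.0852448426488877
[[ 465.85263  -167.21698 ]
 [ 626.0125   -198.00208 ]
 [ 667.0934     15.721893]
 [ 506.93353    46.50699 ]]
scene knob top ((563.4066772460938, -125.59027099609375), (41.50248718261719, 13.210020065307617), 22.24755859375) [ 0.56291805 -0.12453793  0.12651199] 55
top 0.088 73 [0.522  0.2991 0.0968] [0.5084 0.2857 0.0907] [0.5342 0.3133 0.1037]
top 0.066 54 [0.6303 0.2862 0.0734] [0.6187 0.2749 0.0668] [0.6428 0.2979 0.0785]
top 0.066 56 [0.5763 0.293  0.0734] [0.5627 0.2799 0.0674] [0.5879 0.3048 0.0792]
top rack ((576.1559448242188, 292.2460021972656), (57.52693557739258, 171.47695922851562), 83.60173034667969) 597
top deck ((562.4539184570312, -77.612548828125), (210.0797882080078, 170.77215576171875), 79.41703796386719) 3204 0.0855742586544484
[[ 459.22873  -165.18379 ]
 [ 627.09607  -196.54764 ]
 [ 665.6791      9.958694]
 [ 497.81177    41.32254 ]]
top knob top ((562.3734741210938, -130.20237731933594), (40.79928207397461, 14.754467010498047), 24.730722427368164) [ 0.55869758 -0.13015041  0.12784767] 54
caps top-cam [array([0.5221, 0.2976, 0.096 ]), array([0.5749, 0.2914, 0.073 ]), array([0.6305, 0.2851, 0.073 ]), array([ 0.5826, -0.0282,  0.085 ]), array([ 0.5634, -0.1297,  0.1   ])]
scene [array([0.5229, 0.3018, 0.096 ]), array([0.5745, 0.2931, 0.073 ]), array([0.6284, 0.2869, 0.073 ]), array([ 0.5819, -0.0247,  0.085 ])]
```

View pics/ph_s.png

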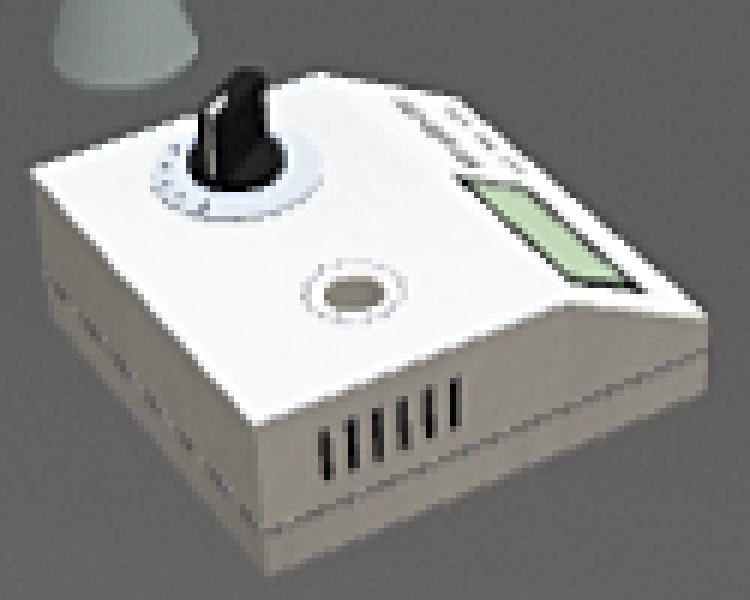

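View pics/ph_t.png

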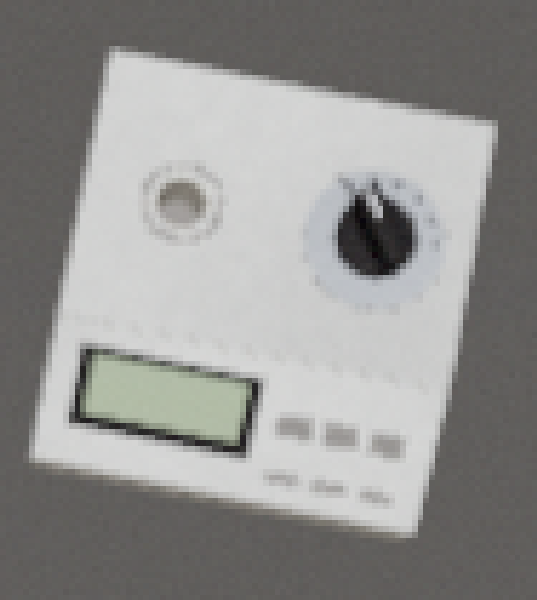

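View pics/rk_t.png

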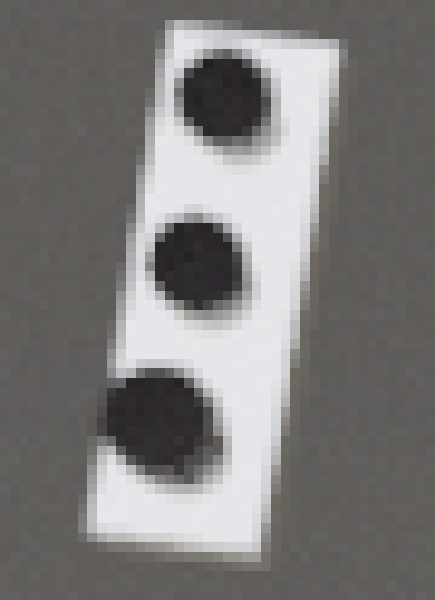

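View pics/rk_s.png

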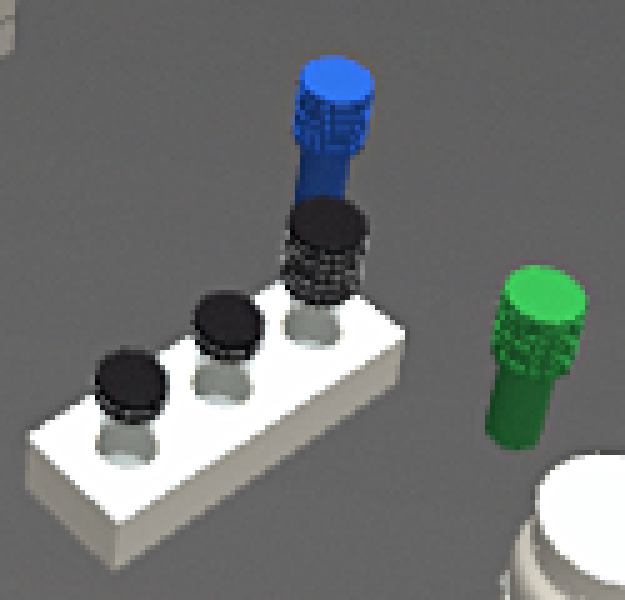

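Candidates for the standard in scene pixels:
- Blue look-alike at (366,247)
- Green look-alike at (407,290)
- Two low black blanks at (345,287) and (326,298)
- Tall black-capped rod at (365,269), seen from the top at about (191,203)

I choose the tall black one, in the rack's near end hole. The crop confirms its tall ribbed cap over clear glass. Both cameras put it at about (0.522, 0.300), with its top at z≈0.096, which is what it should be. The well is at about (0.582, -0.027) and the knob at about (0.563, -0.128), with the pointer at about 24°.

Request:
send_rows:
  deltas:
    - [[0.03,-0.02,0.0],0.05,-1]
    - [[0.08,-0.06,-0.01],0.12,-1]
    - [[0.13,-0.1,-0.02],0.2,-1]
    - [[0.18,-0.14,-0.03],0.28,-1]
    - [[0.23,-0.18,-0.05],0.31,-1]
    - [[0.265,-0.21,-0.07],0.312,-1]
    - [[0.281,-0.222,-0.081],0.312,-1]
    - [[0.281,-0.222,-0.081],0.312,-1]
    - [[0.281,-0.222,-0.081],0.312,-1]
    - [[0.281,-0.222,-0.081],0.312,-1]
  squeeze: 40

```text
time: 2.95
tool_pos: [0.521, 0.3017, 0.1513]
tool_rot: [0.001, 0.059, 0.998, 0.0]
ft_force: [-0.6, 0.7, 0.0]
finger_gap: 0.0854
```

Request:
send_rows:
  deltas:
    - [[0.001,-0.0015,-0.03],0,-1]
    - [[0.001,-0.0015,-0.055],0,-1]
    - [[0.001,-0.0015,-0.075],0,-1]
    - [[0.001,-0.0015,-0.088],0,-1]
    - [[0.001,-0.0015,-0.093],0,-1]
    - [[0.001,-0.0015,-0.093],0,-1]
    - [[0.001,-0.0015,-0.093],0,0.2]
    - [[0.001,-0.0015,-0.093],0,0.6]
    - [[0.001,-0.0015,-0.093],0,0.9]
    - [[0.001,-0.0015,-0.093],0,1]
  squeeze: 40

```text
time: 4.2
tool_pos: [0.5225, 0.3003, 0.0589]
tool_rot: [0.001, 0.059, 0.998, 0.001]
ft_force: [-1.1, -0.9, 3.7]
finger_gap: 0.033
```

Request:
send_rows:
  deltas:
    - [[0,0,0],0,1]
    - [[0,0,0],0,1]
    - [[0,0,0],0,1]
    - [[0,0,0],0,1]
    - [[0,0,0],0,1]
    - [[0,0,0],0,1]
    - [[0,0,0],0,1]
    - [[0,0,0],0,1]
    - [[0,0,0],0,1]
    - [[0,0,0],0,1]

```text
time: 5.45
tool_pos: [0.5225, 0.3003, 0.0589]
tool_rot: [0.001, 0.059, 0.998, 0.001]
ft_force: [-0.1, -0.2, 1.5]
finger_gap: 0.0329
```

Request:
send_rows:
  deltas:
    - [[0,0,0.01],0,1]
    - [[0,0,0.03],0,1]
    - [[0,0,0.055],0,1]
    - [[0,0,0.08],0,1]
    - [[0,0,0.1],0,1]
    - [[0.005,-0.025,0.11],0,1]
    - [[0.014,-0.075,0.11],0,1]
    - [[0.023,-0.125,0.11],0,1]
    - [[0.032,-0.175,0.11],0,1]
    - [[0.04,-0.22,0.11],0,1]

```text
time: 6.7
tool_pos: [0.5627, 0.0785, 0.1699]
tool_rot: [0.002, 0.059, 0.998, 0.0]
ft_force: [1.0, -0.7, -0.5]
finger_gap: 0.0331
```

Request:
send_rows:
  deltas:
    - [[0.008,-0.04,0],0,1]
    - [[0.014,-0.075,0],0,1]
    - [[0.018,-0.096,0],0,1]
    - [[0.02,-0.107,0],0,1]
    - [[0.02,-0.107,0],0,1]
    - [[0.02,-0.107,0],0,1]
    - [[0.02,-0.107,0],0,1]
    - [[0.02,-0.107,0],0,1]
    - [[0.02,-0.107,0],0,1]
    - [[0.02,-0.107,0],0,1]

```text
time: 7.95
tool_pos: [0.5827, -0.0284, 0.1699]
tool_rot: [0.002, 0.059, 0.998, 0.001]
ft_force: [-0.7, 0.1, -1.1]
finger_gap: 0.0331
```

Run:
```python
from pc import *
f=grab_frame("scene");np.savez("scene1.npz",**f)
cv2.imwrite("pics/s1.png",cv2.resize(f["img"][140:260,180:310],None,fx=5,fy=5,interpolation=cv2.INTER_CUBIC))
s=read_state();print(s["tool_pos"],s["ft_force"],s["finger_gap"])
```

```text
[ 0.58273085 -0.02845631  0.16990184] [-0.6318984   0.11721038 -0.16197791] 0.03317684240327608
```

View pics/s1.png

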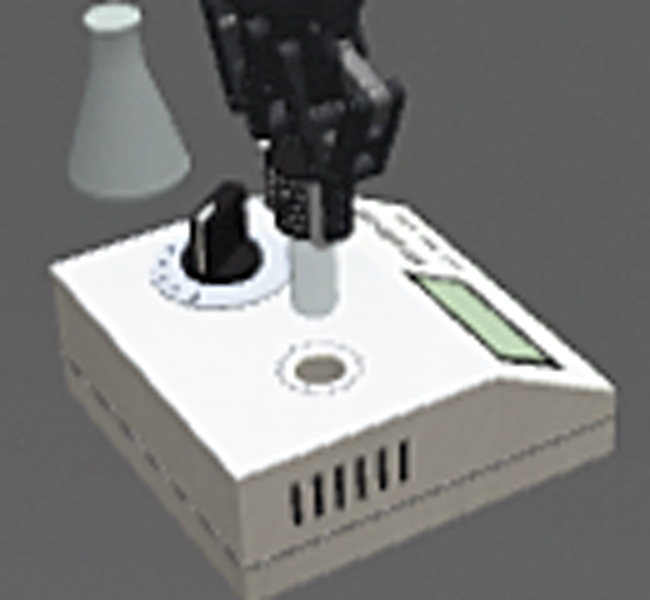

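Run:
```python
from pc import *
f=dict(np.load("scene1.npz"))
p=lambda c,r,z:back(f,180+c/5-.4,140+r/5-.4,z).round(4)
print("foot",p(314,306,.121),p(314,309,.121),"well",p(319,370,.085))
# rod axis higher up
im=f["img"];cv2.imwrite("pics/s1b.png",cv2.resize(im[180:222,225:265],None,fx=14,fy=14,interpolation=cv2.INTER_NEAREST))
```

```text
foot [ 0.581  -0.0291  0.121 ] [ 0.5827 -0.0271  0.121 ] well [ 0.5831 -0.0252  0.085 ]
```

View pics/s1b.png

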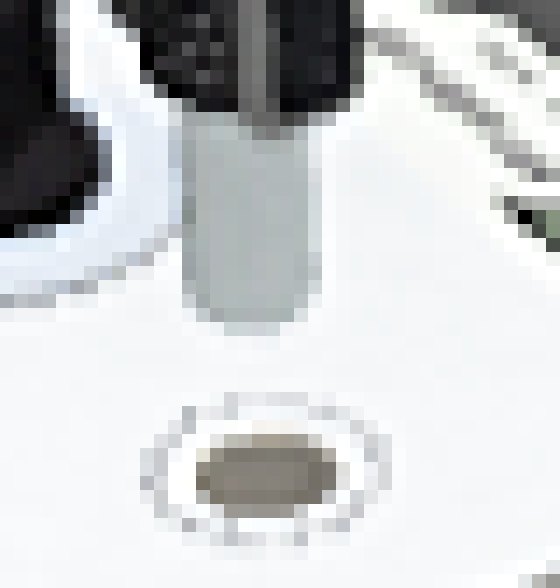

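Request:
send_rows:
  deltas:
    - [[0,0.0018,0],0,1]
    - [[0,0.0018,-0.01],0,1]
    - [[0,0.0018,-0.02],0,1]
    - [[0,0.0018,-0.027],0,1]
    - [[0,0.0018,-0.032],0,1]
    - [[0,0.0018,-0.035],0,1]
    - [[0,0.0018,-0.037],0,1]
    - [[0,0.0018,-0.039],0,1]
    - [[0,0.0018,-0.04],0,1]
    - [[0,0.0018,-0.04],0,1]

```text
time: 9.25
tool_pos: [0.5827, -0.0267, 0.1299]
tool_rot: [0.002, 0.059, 0.998, 0.0]
ft_force: [-0.1, -1.0, -1.5]
finger_gap: 0.0331
```

Run:
```python
from pc import *
f=grab_frame("scene")
cv2.imwrite("pics/s2.png",cv2.resize(f["img"][170:230,215:275],None,fx=10,fy=10,interpolation=cv2.INTER_NEAREST))
s=read_state();print(s["tool_pos"],s["ft_force"],s["wrist_torque"],s["finger_gap"])
```

```text
[ 0.58277867 -0.02667929  0.13000843] [ 1.47386051 -0.34629556 -1.05466984] [-0.0633798  -0.02850627  0.02007397] 0.03306654856983813
```

View pics/s2.png

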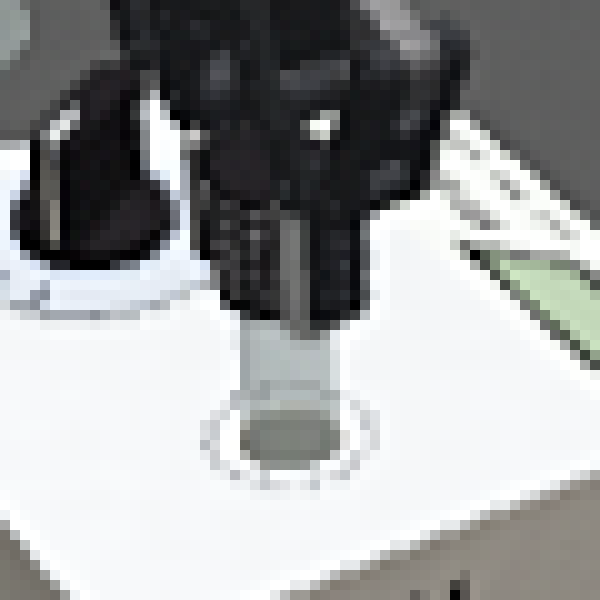

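Request:
send_rows:
  deltas:
    - [[0,0,-0.003],0,1]
    - [[0,0,-0.006],0,1]
    - [[0,0,-0.01],0,1]
    - [[0,0,-0.014],0,1]
    - [[0,0,-0.018],0,1]
    - [[0,0,-0.022],0,1]
    - [[0,0,-0.026],0,1]
    - [[0,0,-0.03],0,1]
    - [[0,0,-0.034],0,1]
    - [[0,0,-0.036],0,1]

```text
time: 10.55
tool_pos: [0.5826, -0.0266, 0.0936]
tool_rot: [0.001, 0.059, 0.998, 0.001]
ft_force: [-0.1, -0.4, -0.4]
finger_gap: 0.033
```

Request:
send_rows:
  deltas:
    - [[0,0,0],0,0.5]
    - [[0,0,0],0,0]
    - [[0,0,0],0,-1]
    - [[0,0,0],0,-1]
    - [[0,0,0.01],0,-1]
    - [[0,0,0.03],0,-1]
    - [[0,0,0.05],0,-1]
    - [[0,0,0.08],0,-1]
    - [[0,0,0.1],0,-1]
    - [[0,0,0.1],0,-1]

```text
time: 11.8
tool_pos: [0.5844, -0.0271, 0.1973]
tool_rot: [0.005, 0.059, 0.998, -0.0]
ft_force: [0.7, -1.0, 0.0]
finger_gap: 0.0854
```

Run:
```python
from pc import *
f=grab_frame("scene")
cv2.imwrite("pics/s3.png",cv2.resize(f["img"][160:250,190:290],None,fx=6,fy=6,interpolation=cv2.INTER_CUBIC))
P=cloud(f);im=f["img"].max(2)
m=(im<80)&(np.linalg.norm(P[...,:2]-[.5826,-.0248],axis=2)<.022)&(P[...,2]<.16)
q=P[m];t=q[:,2]>np.percentile(q[:,2],60);print(m.sum(),np.percentile(q[:,2],[5,25,50,75,95]),q[t].mean(0),q[t].min(0),q[t].max(0))
s=read_state();print(s["tool_pos"],s["ft_force"],s["finger_gap"])
```

```text
205 [0.0895167  0.10052852 0.11365018 0.12085235 0.12234431] [ 0.58419331 -0.02311716  0.12114453] [ 0.56921242 -0.03882865  0.11860114] [ 0.5993158  -0.00691759  0.1240434 ]
[ 0.58335954 -0.02678802  0.19527681] [ 0.2394441   0.40706964 -0.20109368] 0.08520157637229851
```

View pics/s3.png

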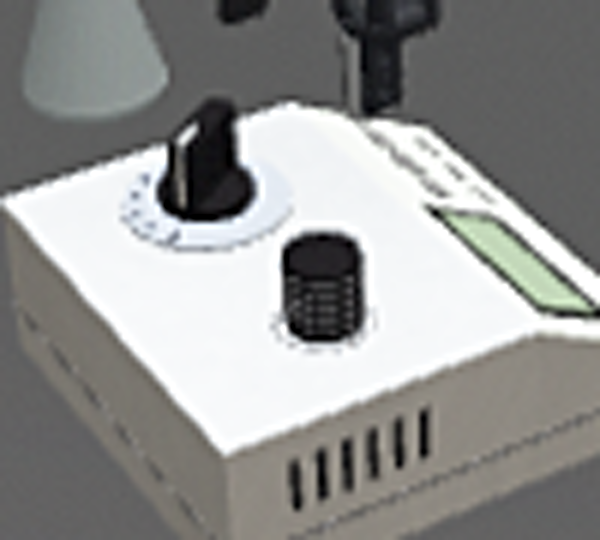

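Run:
```python
from pc import *
for n in("scene","top"):
    f=dict(np.load(n+"0.npz"));P=cloud(f);im=f["img"].max(2)
    near=np.linalg.norm(P[...,:2]-[.563,-.128],axis=2)<.032
    for lo in(.118,.122,.125):
        m=near&(P[...,2]>lo)&(P[...,2]<.14)
        q=P[m];c=q[:,:2]-q[:,:2].mean(0);w,V=np.linalg.eigh(c.T@c);v=V[:,1];r=cv2.minAreaRect((q[:,:2]*1000).astype(np.float32))
        print(n,lo,m.sum(),q.mean(0).round(4),"pca",np.degrees(np.arctan2(v[1],v[0])).round(1),[np.round(a,1) for a in r])
    u0,v0,w,h=(205,165,40,45) if n=="scene" else (318,175,32,36)
    cv2.imwrite(f"pics/kn_{n}.png",cv2.resize(f["img"][v0:v0+h,u0:u0+w],None,fx=13,fy=13,interpolation=cv2.INTER_NEAREST))
```

```text
scene 0.118 81 [ 0.5648 -0.1241  0.1262] pca -155.7 [array([ 563.7, -126.3]), array([45.1, 14.7]), np.float64(27.4)]
scene 0.122 65 [ 0.5642 -0.1249  0.1276] pca -154.6 [array([ 563.8, -126.3]), array([45. , 14.3]), np.float64(27.7)]
scene 0.125 57 [ 0.564  -0.1253  0.1283] pca -153.4 [array([ 563.8, -126.3]), array([45. , 14.3]), np.float64(27.7)]
top 0.118 75 [ 0.5613 -0.1292  0.1281] pca -155.3 [array([ 562.8, -130. ]), array([43.5, 14.8]), np.float64(24.7)]
top 0.122 68 [ 0.5619 -0.1293  0.1288] pca -155.3 [array([ 562.6, -129.7]), array([43.5, 13.7]), np.float64(25.3)]
top 0.125 64 [ 0.5621 -0.129   0.1291] pca -154.3 [array([ 562.8, -129.4]), array([43. , 13.4]), np.float64(25.4)]
```

View pics/kn_top.png

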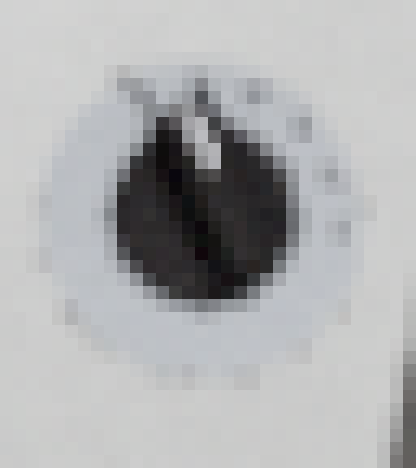

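View pics/kn_scene.png

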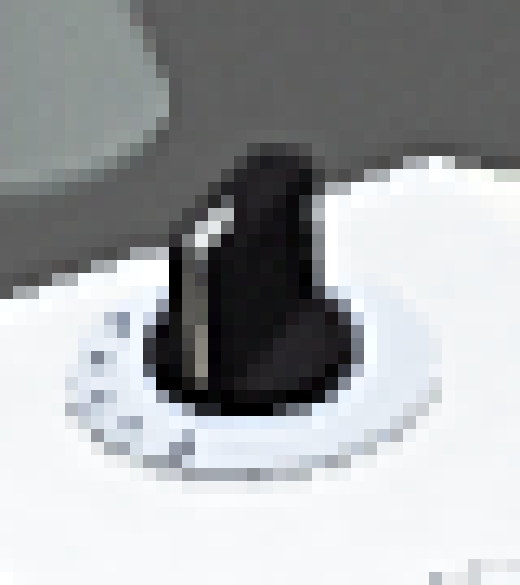

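Request:
send_rows:
  deltas:
    - [[0,-0.01,0],0.08,-1]
    - [[-0.005,-0.03,-0.005],0.2,-1]
    - [[-0.01,-0.06,-0.01],0.35,-1]
    - [[-0.016,-0.085,-0.02],0.48,-1]
    - [[-0.02,-0.1017,-0.035],0.572,-1]
    - [[-0.02,-0.1017,-0.045],0.572,-1]
    - [[-0.02,-0.1017,-0.045],0.572,-1]
    - [[-0.02,-0.1017,-0.045],0.572,-1]
    - [[-0.02,-0.1017,-0.045],0.572,-1]
    - [[-0.02,-0.1017,-0.045],0.572,-1]

```text
time: 13.1
tool_pos: [0.5637, -0.1283, 0.1508]
tool_rot: [0.003, -0.225, 0.974, 0.001]
ft_force: [-0.2, -0.2, -0.1]
finger_gap: 0.0851
```

Run:
```python
from pc import *
f=grab_frame("scene")
cv2.imwrite("pics/s4.png",cv2.resize(f["img"][130:230,180:290],None,fx=6,fy=6,interpolation=cv2.INTER_CUBIC))
s=read_state();print(s["tool_pos"],s["tool_rot"],s["joints"])
q=s["tool_rot"];print(np.degrees(2*np.arctan2(q[2],q[1])-np.pi/2))
```

```text
[ 0.56361706 -0.12835828  0.15067384] [ 2.96205651e-03 -2.25205025e-01  9.74306550e-01  8.17974652e-04] [-0.43552575  0.2357322   1.67271669  0.00523646  1.22948428 -2.46237493]
116.02999441157549
```

View pics/s4.png

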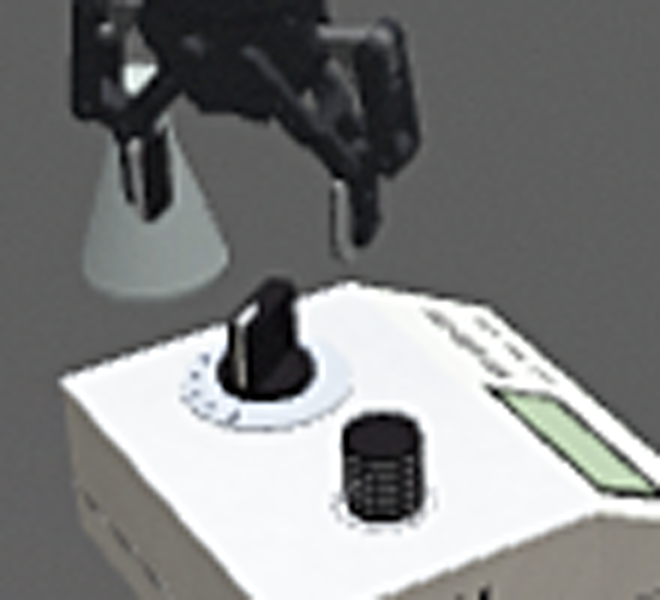

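Request:
send_rows:
  deltas:
    - [[0,0,-0.015],0,-1]
    - [[0,0,-0.03],0,-1]
    - [[0,0,-0.042],0,-1]
    - [[0,0,-0.049],0,-1]
    - [[0,0,-0.0505],0,-1]
    - [[0,0,-0.0505],0,-0.3]
    - [[0,0,-0.0505],0,0.2]
    - [[0,0,-0.0505],0,0.5]
    - [[0,0,-0.0505],0,0.7]
    - [[0,0,-0.0505],0,0.8]
  squeeze: 30

```text
time: 14.4
tool_pos: [0.5637, -0.1283, 0.1005]
tool_rot: [0.003, -0.225, 0.974, 0.001]
ft_force: [-2.0, 0.4, 3.0]
finger_gap: 0.0138
```

Request:
send_rows:
  deltas:
    - [[0,0,0],0,1]
    - [[0,0,0],0,1]
    - [[0,0,0],0,1]
    - [[0,0,0],0,1]
    - [[0,0,0],0,1]
    - [[0,0,0],0,1]
    - [[0,0,0],0,1]
    - [[0,0,0],0,1]
    - [[0,0,0],0,1]
    - [[0,0,0],0,1]
  squeeze: 70

```text
time: 15.65
tool_pos: [0.5637, -0.1283, 0.1006]
tool_rot: [0.003, -0.225, 0.974, 0.001]
ft_force: [-2.4, 0.5, 5.0]
finger_gap: 0.0127
```

```bash
cat > st.py <<'E'
from pc import *
s=read_state();q=s["tool_rot"]
print(s["time"],s["tool_pos"].round(4),"jaw",np.degrees(2*np.arctan2(q[2],q[1])-np.pi/2).round(2),"F",s["ft_force"].round(1),"T",s["wrist_torque"].round(3),s["finger_gap"],"j6",s["joints"][5])
E
python3 st.py
```

```text
15.65 [ 0.5637 -0.1283  0.1006] jaw 115.99 F [-2.4  0.5  5. ] T [ 0.132  0.386 -0.451] 0.01270255455518865 j6 -2.4623759460527896
```

Request:
send_rows:
  deltas:
    - [[0,0,0],-0.02,1]
    - [[0,0,0],-0.06,1]
    - [[0,0,0],-0.11,1]
    - [[0,0,0],-0.16,1]
    - [[0,0,0],-0.21,1]
    - [[0,0,0],-0.26,1]
    - [[0,0,0],-0.31,1]
    - [[0,0,0],-0.36,1]
    - [[0,0,0],-0.41,1]
    - [[0,0,0],-0.43,1]
  squeeze: 90

```text
time: 16.9
tool_pos: [0.5639, -0.129, 0.1007]
tool_rot: [0.003, -0.012, 1.0, -0.0]
ft_force: [-1.6, -1.7, 3.0]
finger_gap: 0.0127
```

```bash
python3 st.py
```

```text
16.9 [ 0.5639 -0.129   0.1007] jaw 91.35 F [-1.6 -1.7  3. ] T [-0.375  0.264  0.123] 0.012745266274663486 j6 -2.030006575666261
```

Request:
send_rows:
  deltas:
    - [[0,0,0],-0.03,1]
    - [[0,0,0],-0.08,1]
    - [[0,0,0],-0.13,1]
    - [[0,0,0],-0.18,1]
    - [[0,0,0],-0.23,1]
    - [[0,0,0],-0.28,1]
    - [[0,0,0],-0.33,1]
    - [[0,0,0],-0.38,1]
    - [[0,0,0],-0.41,1]
    - [[0,0,0],-0.42,1]

```text
time: 18.15
tool_pos: [0.5638, -0.1296, 0.1007]
tool_rot: [0.003, 0.197, 0.98, -0.002]
ft_force: [-2.6, -4.6, 3.8]
finger_gap: 0.0124
```

```bash
python3 st.py
python3 - <<'E'
from pc import *
f=grab_frame("scene")
cv2.imwrite("pics/s5.png",cv2.resize(f["img"][130:230,180:290],None,fx=6,fy=6,interpolation=cv2.INTER_CUBIC))
E
```

```text
18.15 [ 0.5638 -0.1296  0.1007] jaw 67.27 F [-2.6 -4.6  3.8] T [-0.802  0.501  0.151] 0.012386184061583497 j6 -1.6068146567021067
```

View pics/s5.png

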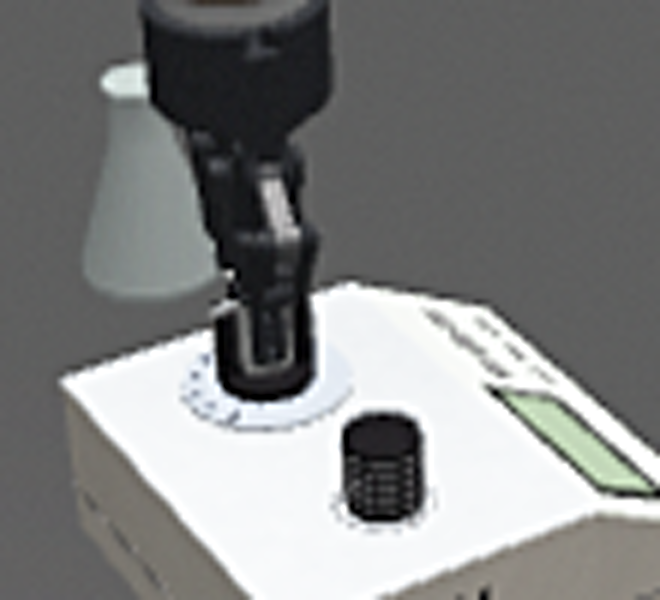

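Request:
send_rows:
  deltas:
    - [[0,0.0004,0],-0.03,1]
    - [[0,0.0004,0],-0.08,1]
    - [[0,0.0004,0],-0.13,1]
    - [[0,0.0004,0],-0.18,1]
    - [[0,0.0004,0],-0.23,1]
    - [[0,0.0004,0],-0.28,1]
    - [[0,0.0004,0],-0.33,1]
    - [[0,0.0004,0],-0.36,1]
    - [[0,0.0004,0],-0.38,1]
    - [[0,0.0004,0],-0.38,1]

```text
time: 19.45
tool_pos: [0.5634, -0.1301, 0.1006]
tool_rot: [0.003, 0.379, 0.925, -0.003]
ft_force: [-3.8, -5.4, 2.2]
finger_gap: 0.0125
```

```bash
python3 st.py
```

```text
19.45 [ 0.5634 -0.1301  0.1006] jaw 45.44 F [-3.8 -5.4  2.2] T [-0.954  0.616  0.036] 0.012483592011150176 j6 -1.2226055052637024
```

Request:
send_rows:
  deltas:
    - [[0,0,0],-0.01,1]
    - [[0,0,0],-0.02,1]
    - [[0,0,0],-0.02,1]
    - [[0,0,0],-0.02,1]
    - [[0,0,0],-0.02,1]
    - [[0,0,0],-0.02,1]
    - [[0,0,0],-0.02,1]
    - [[0,0,0],-0.02,1]
    - [[0,0,0],-0.02,1]
    - [[0,0,0],-0.02,1]

```text
time: 20.7
tool_pos: [0.5633, -0.1302, 0.1007]
tool_rot: [0.003, 0.388, 0.922, -0.003]
ft_force: [-3.6, -3.9, 3.3]
finger_gap: 0.0124
```

```bash
python3 st.py
```

```text
20.7 [ 0.5633 -0.1302  0.1007] jaw 44.3 F [-3.6 -3.9  3.3] T [-0.603  0.48   0.09 ] 0.012388158912461032 j6 -1.2024567588809032
```

Request:
send_rows:
  deltas:
    - [[0,0,0],-0.01,1]
    - [[0,0,0],-0.02,1]
    - [[0,0,0],-0.02,1]
    - [[0,0,0],-0.02,1]
    - [[0,0,0],-0.02,1]
    - [[0,0,0],-0.02,1]
    - [[0,0,0],-0.02,1]
    - [[0,0,0],-0.02,1]
    - [[0,0,0],-0.02,1]
    - [[0,0,0],-0.02,1]

```text
time: 21.95
tool_pos: [0.5633, -0.1302, 0.1007]
tool_rot: [0.003, 0.398, 0.918, -0.003]
ft_force: [-2.6, -5.0, 2.9]
finger_gap: 0.0125
```

```bash
python3 st.py
```

```text
21.95 [ 0.5633 -0.1302  0.1007] jaw 43.14 F [-2.6 -5.   2.9] T [-0.591  0.478  0.105] 0.012485309650434078 j6 -1.1820726262759804
```

Request:
send_rows:
  deltas:
    - [[0,0,0],-0.01,1]
    - [[0,0,0],-0.02,1]
    - [[0,0,0],-0.02,1]
    - [[0,0,0],-0.02,1]
    - [[0,0,0],-0.02,1]
    - [[0,0,0],-0.02,1]
    - [[0,0,0],-0.02,1]
    - [[0,0,0],-0.02,1]
    - [[0,0,0],-0.02,1]
    - [[0,0,0],-0.02,1]

```text
time: 23.2
tool_pos: [0.5633, -0.1302, 0.1007]
tool_rot: [0.003, 0.407, 0.913, -0.004]
ft_force: [-3.7, -4.5, 3.2]
finger_gap: 0.0126
```

```bash
python3 st.py;  python3 - <<'E'
from pc import *
for n in("scene","top"):
    f=grab_frame(n);np.savez(n+"5.npz",**f)
    a=f["img"][155:215,195:255] if n=="scene" else f["img"][165:225,305:365]
    cv2.imwrite(f"pics/{n}5.png",cv2.resize(a,None,fx=10,fy=10,interpolation=cv2.INTER_NEAREST))
for i in range(3):
    s=read_state();print(s["wrist_torque"])
E
```

```text
23.2 [ 0.5633 -0.1302  0.1007] jaw 41.97 F [-3.7 -4.5  3.2] T [-0.614  0.465  0.079] 0.012612936052282761 j6 -1.1615144048751256
[-0.56686325  0.43235821  0.15666169]
[-0.56686325  0.43235821  0.15666169]
[-0.56686325  0.43235821  0.15666169]
```

View pics/scene5.png

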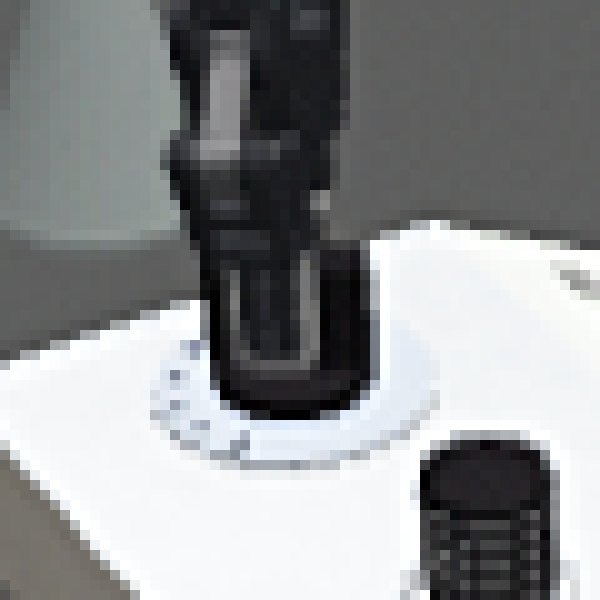

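View pics/top5.png

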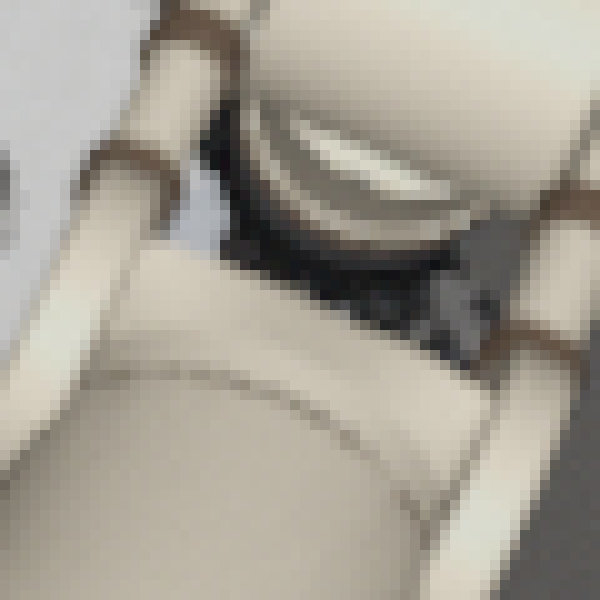

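Run:
```python
from pc import *
T=[]
for i in range(12):
    grab_frame("scene");s=read_state();T.append(np.r_[s["wrist_torque"],s["ft_force"]])
T=np.array(T);print(T.mean(0).round(3),T.std(0).round(3)/3.4,s["time"])
```

```text
[-0.584  0.463  0.134 -2.839 -3.947  3.299] [0.00676471 0.00970588 0.00588235 0.12647059 0.15676471 0.12264706] 23.9
```

Request:
send_rows:
  deltas:
    - [[0,0,0],0.01,1]
    - [[0,0,0],0.02,1]
    - [[0,0,0],0.03,1]
    - [[0,0,0],0.035,1]
    - [[0,0,0],0.035,1]
    - [[0,0,0],0.035,1]
    - [[0,0,0],0.035,1]
    - [[0,0,0],0.035,1]
    - [[0,0,0],0.035,1]
    - [[0,0,0],0.035,1]

```text
time: 25.15
tool_pos: [0.5634, -0.1302, 0.1007]
tool_rot: [0.003, 0.391, 0.92, -0.003]
ft_force: [-2.8, -2.9, 3.4]
finger_gap: 0.0126
```

```bash
python3 st.py;python3 - <<'E'
from pc import *
T=[]
for i in range(12):
    grab_frame("scene");s=read_state();T.append(np.r_[s["wrist_torque"],s["ft_force"]])
T=np.array(T);print(T.mean(0).round(3),T.std(0).round(3)/3.4,s["time"])
E
```

```text
25.15 [ 0.5634 -0.1302  0.1007] jaw 43.98 F [-2.8 -2.9  3.4] T [-0.465  0.362  0.139] 0.012555086825897217 j6 -1.1967144215626082
[-0.444  0.309  0.104 -2.225 -3.217  3.196] [0.00882353 0.01382353 0.00794118 0.11147059 0.10529412 0.13441176] 25.75
```

Create tq.py:
```python
from pc import *
T=[]
for i in range(8):
    grab_frame("scene");s=read_state();T.append(np.r_[s["wrist_torque"],s["ft_force"]])
T=np.array(T);q=s["tool_rot"];print(T.mean(0).round(3),"jaw",np.degrees(2*np.arctan2(q[2],q[1])-np.pi/2).round(2),s["time"])
```

```text
(no output)
```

Request:
send_rows:
  deltas:
    - [[0,0,0],0.01,1]
    - [[0,0,0],0.02,1]
    - [[0,0,0],0.03,1]
    - [[0,0,0],0.035,1]
    - [[0,0,0],0.035,1]
    - [[0,0,0],0.035,1]
    - [[0,0,0],0.035,1]
    - [[0,0,0],0.035,1]
    - [[0,0,0],0.035,1]
    - [[0,0,0],0.035,1]

```text
time: 27.0
tool_pos: [0.5634, -0.1302, 0.1007]
tool_rot: [0.003, 0.375, 0.927, -0.003]
ft_force: [-2.0, -2.4, 2.7]
finger_gap: 0.0128
```

```bash
python3 tq.py
```

```text
[-0.309  0.168  0.069 -1.335 -2.68   2.948] jaw 45.97 27.4
```

Request:
send_rows:
  deltas:
    - [[0,0,0],0.01,1]
    - [[0,0,0],0.02,1]
    - [[0,0,0],0.03,1]
    - [[0,0,0],0.035,1]
    - [[0,0,0],0.035,1]
    - [[0,0,0],0.035,1]
    - [[0,0,0],0.035,1]
    - [[0,0,0],0.035,1]
    - [[0,0,0],0.035,1]
    - [[0,0,0],0.035,1]

```text
time: 28.65
tool_pos: [0.5634, -0.1302, 0.1007]
tool_rot: [0.003, 0.359, 0.934, -0.003]
ft_force: [-1.4, -1.7, 1.5]
finger_gap: 0.0127
```

```bash
python3 tq.py
```

```text
[-0.189  0.039  0.043 -0.427 -1.634  2.223] jaw 47.98 29.05
```

Request:
send_rows:
  deltas:
    - [[0,0,0],-0.02,1]
    - [[0,0,0],-0.04,1]
    - [[0,0,0],-0.06,1]
    - [[0,0,0],-0.08,1]
    - [[0,0,0],-0.089,1]
    - [[0,0,0],-0.089,1]
    - [[0,0,0],-0.089,1]
    - [[0,0,0],-0.089,1]
    - [[0,0,0],-0.089,1]
    - [[0,0,0],-0.089,1]

```text
time: 30.3
tool_pos: [0.5633, -0.1302, 0.1007]
tool_rot: [0.003, 0.4, 0.917, -0.004]
ft_force: [-2.3, -3.5, 3.1]
finger_gap: 0.0124
```

```bash
python3 tq.py
python3 - <<'E'
from pc import *
f=grab_frame("scene")
cv2.imwrite("pics/s9.png",f["img"])
P=cloud(f);im=f["img"].max(2)
m=(im<80)&(np.linalg.norm(P[...,:2]-[.5826,-.0248],axis=2)<.022)&(P[...,2]<.16)
q=P[m];t=q[:,2]>np.percentile(q[:,2],60);print(q[t].mean(0))
E
```

```text
[-0.503  0.38   0.111 -2.57  -3.426  3.295] jaw 42.88 30.7
[ 0.58457214 -0.0230372   0.12104466]
```

View pics/s9.png

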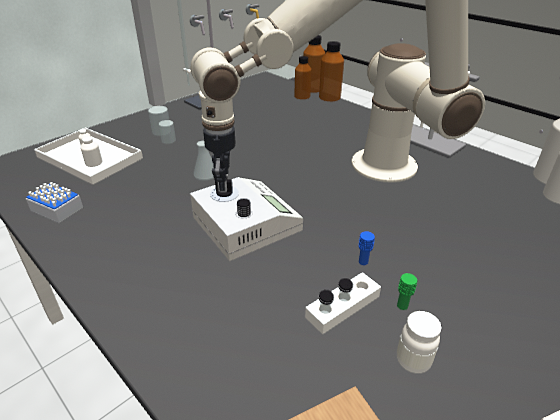

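The final picture shows the standard in the well at (243,208) and the gripper holding the knob at (222,187). The blanks, jar, flask and look-alikes haven't moved.

```bash
python3 -c "
from rig import *
print(finish_job())"
```

```text
the job is handed in; nothing more can be done
None
```

I moved the black tall-capped standard from the rack into the photometer's sample well and let go of it. I then turned the filter selector clockwise to the third click and handed the job in at about 31 s, still gripping the knob.

- **Standard:** it went into the well without noticeable force. I released it about 9 mm above the deck so the fingertips would clear, and it dropped home. Its cap top measured z = 0.121 m both then and at the end, against 0.121 m expected for a flush cap.
- **Selector:** the gripper has turned 73.1° from its first grip. That grip pressed slightly against the dark stop, so I put the knob itself at about 72°, within about 1.5°. The holding torque is 0.11 N m.
- **What I could not confirm:** the gripper hides the pointer in both cameras, so the knob angle was not seen directly. The torque rose smoothly around the third click instead of jumping, so it supports the angle without pinning it down exactly.
- **Everything else:** the blanks, jar, flask and blue and green look-alikes appear unmoved in the last picture.

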